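Blue drawer knob from the back of the tip-out bin

TASK

Tip the yellow bin fully forward on its pivot by the bar on its front, so that the back of it comes out from under the wooden hood, then take out the blue ceramic drawer knob and stand it upright in the middle of the top of the orange display riser. Leave the white knob in the bin and the red tumbler where it stands; the bin may stay tipped.

Things in the scene. Friction and masses are not known exactly. Their poses are not given: they have to be found in the camera images.
- bin (a joint): angle of the yellow bin on its pivot: 0 = shut (front panel vertical, floor sloping down to the back); 0.8 rad = tipped fully forward, at its stop (floor level). The hinge is stiff: moving the bar takes about 3 to 6 N; the bin stays at the stop when let go, half-way it may sag back.
- bin_hinge (a point): point on the bin's pivot axis, mid-width, 20 mm above the table, on the fixed wooden stand (182 mm deep, 248 wide, 178 high). Axes: x from the bin's front to its back, y along the pivot axis, z up. The shut front panel rises straight above it. The hood starts 100 mm behind it (+x), its top 178 mm above the table. Tipping turns the bin's top towards -x.
- bin_handle (a point): middle of the round dark bar above the bin's front panel: 12 mm thick, 90 mm long along the pivot axis, 190 mm from that axis (when shut, straight above it but for 3.5 mm to the front), gap of 20 mm under it to the panel's edge, free on both sides. It runs on a circle about the pivot; its axes turn with the bin.
- blue_knob_center (a point): centre (half-way up) of the blue ceramic knob: round, 50 mm high, foot and head 38 mm across, waist 22; straight head 3 to 15 mm above this point; 100 g; z along its axis to the head. It is against the bin's back wall, leaning with the bin. Bin fully tipped: it stands upright, foot 120 mm above the table; back wall 31 mm high behind; divider and side rail (8 and 11 mm high) 50 mm to its sides.
- white_knob_center (a point): centre of the white ceramic drawer knob, same shape, in the other half of the bin, 100 mm from the blue one; stays there.
- riser_top (a point): centre of the flat top of the fixed orange clear-acrylic display riser, 90 mm (x) by 105 mm (y), 34 mm high; z up.
- tumbler: red patterned tumbler, 70 mm across, 182 mm high, origin under its centre; bystander.

How it is judged:
By the outcome, as a careful person would: the job done as asked, in the order asked, and still so for the second after the job is handed in, with the robot touching nothing.
It also fails if it takes over 54 s, if anything falls off the work surface, if the arm or the gripper's body presses on something with over 40 N, if the wrist force passes 120 N, or if a joint passes its speed limit or range.

ROBOT

A 6-joint arm with a two-finger parallel gripper is mounted at the origin on the work surface; the furniture and walls round the work are solid. World frame = base frame: x ahead of the robot, y to its left, z up, the work surface at z = 0. Lengths are in m, angles in degrees, forces in N, time in s.
With the tool pointing down it reaches from about 0.275 to 0.85 m from the base axis. Payload 5.2 kg.
Tool frame: the origin (TCP) lies midway between the tips of the shut fingers; the grasp point (between the pads) lies 19 mm behind it; z points along the fingers, y is the line along which they close (so a half turn about z gives the same grasp; the last joint's range is limited). The gripper opens to 85 mm and grips with 20 to 120 N. Pads are 22 mm wide; open, the fingers measure 114 mm over their backs; the gripper's body (76 mm by 85 mm) begins 54 mm behind the grasp point. The pads swing forward as they close: fully open they stand 13 mm farther back than shut.
Start: joints at [53.64, 14.817, 87.949, -0, 77.235, -11.62], TCP at [0.23, 0.5, 0.231] pointing down, gripper open.
Joint ranges: [-179.93, 179.93], [-52.35, 119.4], [10.71, 147.94], [-69.91, 249.91], [12.55, 155.21], [-178.61, 178.61]. Speed limits (degrees/s): [147.25, 147.25, 180, 180, 180, 180].

INTERFACE

Orientations are given as a 3x3 rotation matrix whose columns are the frame's x, y, z axes.
In Python, from cell import get_state, camera, close_job gives the robot as it stands.
- The arm moves only by the tool play_rows, never from a script. Its argument "series" is a list of rows, each a list of 7 numbers: the shift along the tool's x, y, z in cm, then the turn, a rotation vector about the tool's x, y, z in degrees, then the opening, from 0 (shut) to 1 (fully open). In form: [[dx, dy, dz, wx, wy, wz, grip], ...]. A call has exactly 10 rows; each row shifts and turns the commanded pose from where the row before left it, along the tool's axes as they then stand; what a row does not reach is not made up. A row lasts 1/10 s, in which the tool goes at most 50 mm and 8.59 degrees, less where a joint would pass 70% of its speed; a pose out of reach is approached as far as the arm can. A call is refused whole if a number of a shift passes 5 or a number of a turn 8.59, either way. A call with a gripper value outside its range is refused whole. The fingers move at their own pace and stop on an object; "squeeze" is the grip in N (left out, the last holds). Time passes only in rows, so rows that do not move let the fingers close, or fill a call up. It gives the time, the measured TCP pose, the force, the opening and the grip force at its end, in the units of the state.
- get_state(): the state, without advancing time (a new reading comes with each control period).
- camera(name): name is "scene" or "top" or "wrist"; returns a dict with "img" (420x560x3 uint8, red, green, blue), "fx", "fy", "cx", "cy" (pixels), "view" (4x4, takes a point from world to camera coordinates). Camera axes: x right, y down, z forward; pixel columns grow to the right and rows downward; lengths in m; the calibration is good to about 2 mm. A picture is of the moment at which its call begins. There is no depth.
- close_job(): hands the job in; it is judged then, once.
The state is a dict: "time_s": time; "q": joint angles; "qvel": joint speeds; "joint_torque": joint torques, N m; "eef_pos": TCP position; "orientation": TCP orientation; "contact_force": force on the tool from outside, world axes, zero at the start; "ft_torque": the same for the moment, N m; "width": finger opening in m; "gripper_force": force on a finger pad.
Only numpy, scipy, OpenCV 4.12 (cv2) and the standard library are available. Lean on these libraries where they do the work, as an engineer would, in place of code of your own. Each camera call takes 0.05 s, during which the arm holds its last target. There are 200 camera calls.

## Working session

There is one attempt and no reset: what is moved stays moved. The work goes in short steps, Python scripts to look and compute and a tool call to move; the robot and the scene stay as the last step left them, time stands still between calls to the robot, and variables do not carry over. Pictures are saved under pics/ and viewed, at most 10 in all, crops included, and the job is handed in when it is done.

Besides the shell and the picture viewer there is one more tool, called after "Call:" as name(argument=value, ...), one argument or row to a line, values as JSON. play_rows: Moves the arm, as the interface text tells. Its arguments: {"type":"object","properties":{"series":{"type":"array"},"squeeze":{"type":"number"}},"required":["series"]}

```bash
mkdir -p pics; ls; cat > h.py <<'E'
import numpy as np, cv2
from cell import get_state, camera, close_job
def snap(n,f):
    c=camera(n); cv2.imwrite(f'pics/{f}.png',c['img'][:,:,::-1]); np.savez(f'pics/{f}.npz',**{k:np.array(v) for k,v in c.items()}); return c
def ray(c,u,v):
    V=np.array(c['view']);R=V[:3,:3];t=V[:3,3]
    d=R.T@np.array([(u-c['cx'])/c['fx'],(v-c['cy'])/c['fy'],1]); return -R.T@t,d/np.linalg.norm(d)
def onz(c,u,v,z):
    o,d=ray(c,u,v); return o+d*(z-o[2])/d[2]
def proj(c,p):
    V=np.array(c['view']);q=V[:3,:3]@np.array(p)+V[:3,3]; return np.array([c['fx']*q[0]/q[2]+c['cx'],c['fy']*q[1]/q[2]+c['cy']])
def load(f):
    return {k:v for k,v in np.load(f'pics/{f}.npz').items()}
E
python3 - <<'E'
from h import *
a=snap('scene','s0');b=snap('top','t0')
cv2.imwrite('pics/c0.png',cv2.resize(np.vstack([a['img'],b['img']])[:,:,::-1],(400,600)) )
for c in(a,b): print(ray(c,280,210))
s=get_state();print(s['eef_pos'],s['orientation'],s['time_s'])
E
```

```text
pics
(array([ 1.04198714, -0.20550622,  1.06642039]), array([-0.43100713,  0.27228685, -0.86028642]))
(array([0.2798187 , 0.13401719, 1.40247931]), array([ 0.22069916, -0.02916497, -0.97490578]))
[0.22985732 0.49912338 0.23054589] [[-9.08226478e-01  4.18477849e-01 -9.76836092e-04]
 [ 4.18478870e-01  9.08225506e-01 -1.36591829e-03]
 [ 3.15580904e-04 -1.64934843e-03 -9.99998590e-01]] 0.1
```

View pics/s0.png

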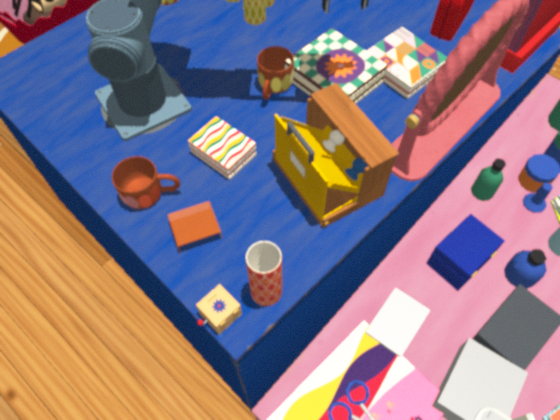

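View pics/t0.png

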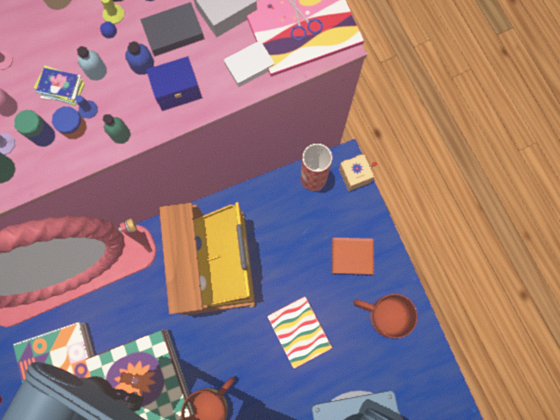

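The scene shows the bin at (330,165), riser at (195,225), tumbler at (265,272). The top view shows the bar at (243,247), riser at (353,256), tumbler at (316,165). I'll enlarge a crop of the bin.

```bash
python3 - <<'E'
from h import *
a=load('s0');b=load('t0')
A=cv2.resize(a['img'][80:230,265:400],None,fx=3.9,fy=3.9,interpolation=cv2.INTER_CUBIC)[:, :400]
A=cv2.resize(a['img'][80:230,265:405],(392,420),interpolation=cv2.INTER_CUBIC)
B=cv2.resize(b['img'][190:325,150:270],(400,450),interpolation=cv2.INTER_CUBIC)
H=np.zeros((450,800,3),np.uint8);H[:420,:392]=A;H[:,400:]=B
cv2.imwrite('pics/crop0.png',H[:,:,::-1])
# riser: orange
for c,box,z in((a,(160,195,230,255),.034),(b,(325,230,380,280),.034)):
    x0,y0,x1,y1=box
    hsv=cv2.cvtColor(c['img'],cv2.COLOR_RGB2HSV)
    m=np.zeros(hsv.shape[:2],np.uint8); m[y0:y1,x0:x1]=cv2.inRange(hsv[y0:y1,x0:x1],(3,120,110),(16,255,255))
    k=max(cv2.findContours(m,0,2)[0],key=cv2.contourArea)
    r=cv2.minAreaRect(k);p=[onz(c,*q,z) for q in cv2.boxPoints(r)]
    print(r,np.round(p,3)[:,:2].tolist(),np.mean(p,0))
for u,v in((360,410),(316,155)):print(onz(b,u,v,0))
E
```

```text
((193.40000915527344, 223.7000274658203), (33.203914642333984, 44.588111877441406), 71.56504821777344) [[0.391, -0.109], [0.411, -0.007], [0.499, -0.028], [0.478, -0.126]] [ 0.44483352 -0.06732182  0.034     ]
((352.5, 256.5), (35.0, 39.0), 90.0) [[0.492, -0.027], [0.474, -0.124], [0.387, -0.106], [0.404, -0.01]] [ 0.43945549 -0.06654632  0.034     ]
[ 0.06921874 -0.01436408  0.        ]
[ 0.73002492 -0.02946677  0.        ]
```

View pics/crop0.png

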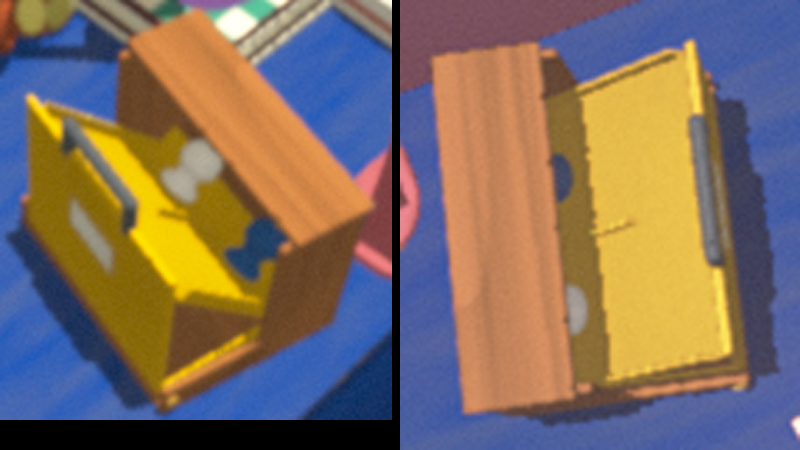

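The crop shows the bar ends at scene (290,128)/(311,156) and top (239,226)/(243.6,267). The blue knob is in the half nearer the scene camera, top view (198,243).

```bash
python3 - <<'E'
from h import *
a=load('s0');b=load('t0')
def tri(p,q):
    o1,d1=ray(a,*p);o2,d2=ray(b,*q)
    s=np.linalg.lstsq(np.c_[d1,-d2],o2-o1,rcond=None)[0]
    return (o1+s[0]*d1+o2+s[1]*d2)/2,np.linalg.norm(o1+s[0]*d1-o2-s[1]*d2)
print(tri((311.4,156.1),(239.1,226)),tri((290,128.2),(243.6,267.4)))
for z in(.21,):
  for p in((290,128.2),(311.4,156.1)):print('s',onz(a,*p,z))
  for p in((239.1,226),(243.6,267.4)):print('t',onz(b,*p,z))
# hood corners at .178: top crop (432,57),(540,43),(573,398),(465,412)
for x,y in((432,57),(540,43),(575,397),(465,412)):print('hood',onz(b,150+(x-400)/3.333,190+y/3.333,.178))
for x,y in((117,45),(192,10),(372,208),(297,250)):print('hoodS',onz(a,265+x/2.8,80+y/2.8,.178))
E
```

```text
(array([0.53225854, 0.1957922 , 0.19982947]), np.float64(0.0021244650274922245)) (array([0.43952414, 0.20174194, 0.19396918]), np.float64(0.003911940082564345))
s [0.45131188 0.19605987 0.21      ]
s [0.53863319 0.1920733  0.21      ]
t [0.52961252 0.19433664 0.21      ]
t [0.43651405 0.1991191  0.21      ]
hood [0.61202621 0.3694822  0.178     ]
hood [0.60889301 0.29451325 0.178     ]
hood [0.36492392 0.30529863 0.178     ]
hood [0.36785206 0.37868557 0.178     ]
hoodS [0.36972499 0.29782417 0.178     ]
hoodS [0.37167801 0.37423459 0.178     ]
hoodS [0.6188255 0.3674161 0.178    ]
hoodS [0.61840477 0.29379474 0.178     ]
```

Call:
play_rows(
  series=[
    [0, 0, -1, 0, 0, -7.6, 1],
    [0, 0, -1, 0, 0, -7.6, 1],
    [0, 0, -1, 0, 0, -7.6, 1],
    [-2, -2.4, 0, 0, 0, 0, 1],
    [-2, -2.4, 0, 0, 0, 0, 1],
    [-2, -2.4, 0, 0, 0, 0, 1],
    [-2, -2.4, 0, 0, 0, 0, 1],
    [-2, -2.4, 0, 0, 0, 0, 1],
    [-2, -2.4, 0, 0, 0, 0, 1],
    [-2, -2.4, 0, 0, 0, 0, 1],
  ],
)

```text
time_s: 1.1
eef_pos: [0.3648, 0.3257, 0.261]
orientation: [[-0.999, 0.034, -0.001], [0.034, 0.999, -0.0], [0.001, -0.0, -1.0]]
contact_force: [0.5, 0.2, 0.4]
width: 0.0856
gripper_force: 0.0
```

Call:
play_rows(
  series=[
    [-2, -2.4, 0, 0, 0, 0, 1],
    [-2, -2.4, 0, 0, 0, 0, 1],
    [-2, -2.4, 0, 0, 0, 0, 1],
    [-2, -2.4, 0, 0, 0, 0, 1],
    [-2, -2.4, 0, 0, 0, 0, 1],
    [0, 0, 0, 0, 0, 0, 1],
    [0, 0, 0, 0, 0, 0, 1],
    [0, 0, 0, 0, 0, 0, 1],
    [0, 0, 0, 0, 0, 0, 1],
    [0, 0, 0, 0, 0, 0, 1],
  ],
)

```text
time_s: 2.1
eef_pos: [0.4597, 0.2043, 0.2614]
orientation: [[-0.999, 0.032, -0.0], [0.032, 0.999, 0.0], [0.0, 0.0, -1.0]]
contact_force: [-0.5, 0.1, -0.4]
width: 0.0852
gripper_force: 0.0
```

```bash
python3 - <<'E'
from h import *
c=snap('wrist','w1');s=get_state();print(s['time_s'],s['eef_pos'],s['orientation'],s['width'],s['contact_force'])
print('pred bar',[proj(c,p) for p in((.443,.1975,.21),(.488,.196,.21),(.533,.1945,.21))])
E
```

```text
2.15 [0.45981189 0.20424707 0.261406  ] [[-9.99471912e-01  3.24943901e-02  1.08199817e-04]
 [ 3.24943978e-02  9.99471915e-01  7.10384691e-05]
 [-1.05834327e-04  7.45168424e-05 -9.99999992e-01]] 0.08533549951817818 [-0.43161204 -0.87437318 -0.79497943]
pred bar [array([266.87197067, 209.63275324]), array([267.49967415, 272.69587816]), array([268.05559219, 328.5469765 ])]
```

View pics/w1.png

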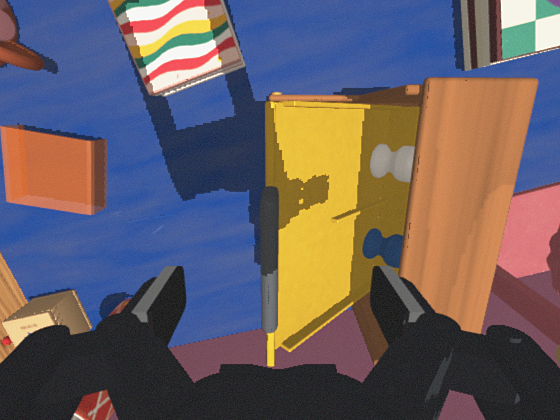

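The bar runs in column ~270, rows 187–331, as predicted to within a few pixels. The riser is at left (5–105, 127–213) and the blue knob at (383,245).

```bash
python3 - <<'E'
from h import *
c=load('w1')
for p in((270,188),(269,331)):
  for z in(.2,.21):print(onz(c,*p,z))
for p in((4,126),(105,140),(95,214),(8,202)):print('r',onz(c,*p,.034))
E
```

```text
[0.43114843 0.19973508 0.2       ]
[0.42886361 0.20007498 0.21      ]
[0.54286545 0.19450276 0.2       ]
[0.53512302 0.19509827 0.21      ]
r [ 0.38745238 -0.10421346  0.034     ]
r [0.40664549 0.00726227 0.034     ]
r [ 0.49475141 -0.02211244  0.034     ]
r [ 0.47612005 -0.12480259  0.034     ]
```

Call:
play_rows(
  series=[
    [-1.35, -0.33, 0, 0, 0, 0, 1],
    [-1.35, -0.33, 0, 0, 0, 0, 1],
    [0, 0, 1.8, 0, 0, 0, 1],
    [0, 0, 1.8, 0, 0, 0, 1],
    [0, 0, 1.8, 0, 0, 0, 1],
    [0, 0, 1.6, 0, 0, 0, 1],
    [0, 0, 0, 0, 0, 0, 1],
    [0, 0, 0, 0, 0, 0, 0.5],
    [0, 0, 0, 0, 0, 0, 0.3],
    [0, 0, 0, 0, 0, 0, 0],
  ],
  squeeze=30,
)

```text
time_s: 3.15
eef_pos: [0.4879, 0.1961, 0.1923]
orientation: [[-0.999, 0.034, 0.002], [0.034, 0.999, 0.0], [-0.002, 0.0, -1.0]]
contact_force: [-0.5, -0.3, -0.1]
width: 0.0438
gripper_force: 0.0
```

Call:
play_rows(
  series=[
    [0, 0, 0, 0, 0, 0, 0],
    [0, 0, 0, 0, 0, 0, 0],
    [0, 0, 0, 0, 0, 0, 0],
    [0, 0, 0, 0, 0, 0, 0],
    [0, 0, 0, 0, 0, 0, 0],
    [0, 0, 0, 0, 0, 0, 0],
    [0, 0, 0, 0, 0, 0, 0],
    [0, 0, 0, 0, 0, 0, 0],
    [0, 0, 0, 0, 0, 0, 0],
    [0, 0, 0, 0, 0, 0, 0],
  ],
)

```text
time_s: 4.15
eef_pos: [0.4873, 0.1964, 0.1919]
orientation: [[-0.999, 0.034, 0.001], [0.034, 0.999, 0.001], [-0.001, 0.001, -1.0]]
contact_force: [-1.5, 1.7, 5.4]
width: 0.011
gripper_force: 29.4
```

Call:
play_rows(
  series=[
    [0, -0.69, 0.014, -2.3, 0, 0, 0],
    [0, -0.69, 0.014, -2.3, 0, 0, 0],
    [0, -0.69, 0.014, -2.3, 0, 0, 0],
    [0, -0.69, 0.014, -2.3, 0, 0, 0],
    [0, -0.69, 0.014, -2.3, 0, 0, 0],
    [0, -0.69, 0.014, -2.3, 0, 0, 0],
    [0, -0.69, 0.014, -2.3, 0, 0, 0],
    [0, -0.69, 0.014, -2.3, 0, 0, 0],
    [0, -0.69, 0.014, -2.3, 0, 0, 0],
    [0, -0.69, 0.014, -2.3, 0, 0, 0],
  ],
)

```text
time_s: 5.15
eef_pos: [0.4846, 0.1294, 0.1765]
orientation: [[-0.999, 0.032, 0.013], [0.034, 0.919, 0.393], [0.001, 0.393, -0.919]]
contact_force: [4.8, 7.9, -10.5]
width: 0.0107
gripper_force: 29.1
```

Call:
play_rows(
  series=[
    [0, -0.69, 0.04, -2.3, 0, 0, 0],
    [0, -0.69, 0.04, -2.3, 0, 0, 0],
    [0, -0.69, 0.03, -2.3, 0, 0, 0],
    [0, -0.69, 0.03, -2.3, 0, 0, 0],
    [0, -0.69, 0.014, -2.3, 0, 0, 0],
    [0, -0.69, 0.014, -2.3, 0, 0, 0],
    [0, -0.69, 0.014, -2.3, 0, 0, 0],
    [0, -0.69, 0.014, -2.3, 0, 0, 0],
    [0, -0.6, 0.014, -2, 0, 0, 0],
    [0, 0, 0, 0, 0, 0, 0],
  ],
)

```text
time_s: 6.15
eef_pos: [0.4826, 0.0789, 0.1412]
orientation: [[-0.999, 0.029, 0.022], [0.036, 0.724, 0.689], [0.004, 0.689, -0.724]]
contact_force: [6.3, 10.2, -12.6]
width: 0.0109
gripper_force: 29.4
```

```bash
python3 - <<'E'
from h import *
s=get_state();p=np.array(s['eef_pos'])-.019*np.array(s['orientation'])[:,2];print(p,s['contact_force'])
d=p-[.487,.198,.02];print('bar angle',np.arctan2(-d[1],d[2]),np.hypot(d[1],d[2]))
E
```

```text
[0.4822051  0.06580978 0.15496366] [  6.30758924  10.1929122  -12.60326741]
bar angle 0.7750170977495073 0.1889165030304259
```

Call:
play_rows(
  series=[
    [0, -0.2, 0.01, -0.5, 0, 0, 0],
    [0, -0.2, 0.01, -0.5, 0, 0, 0],
    [0, -0.2, 0.01, -0.5, 0, 0, 0],
    [0, -0.2, 0.01, -0.5, 0, 0, 0],
    [0, -0.1, 0, 0, 0, 0, 0],
    [0, 0, 0, 0, 0, 0, 0],
    [0, 0, 0, 0, 0, 0, 0],
    [0, 0, 0, 0, 0, 0, 0],
    [0, 0, 0, 0, 0, 0, 0],
    [0, 0, 0, 0, 0, 0, 0],
  ],
)

```text
time_s: 7.15
eef_pos: [0.4825, 0.0752, 0.1373]
orientation: [[-0.999, 0.025, 0.023], [0.034, 0.698, 0.716], [0.001, 0.716, -0.698]]
contact_force: [6.8, 14.7, -3.0]
width: 0.0108
gripper_force: 29.9
```

```bash
python3 - <<'E'
from h import *
s=get_state();p=np.array(s['eef_pos'])-.019*np.array(s['orientation'])[:,2];print(p,s['contact_force'])
d=p-[.487,.198,.02];print('bar angle',np.arctan2(-d[1],d[2]),np.hypot(d[1],d[2]))
E
```

```text
[0.4820448  0.06160429 0.15054416] [ 6.80506633 14.67033837 -2.98619137]
bar angle 0.8073155094513145 0.18880033796839496
```

Call:
play_rows(
  series=[
    [0, -0.2, 0, 0, 0, 0, 0],
    [0, -0.2, 0, 0, 0, 0, 0],
    [0, -0.1, 0, 0, 0, 0, 0],
    [0, 0, 0, 0, 0, 0, 0],
    [0, 0, 0, 0, 0, 0, 0],
    [0, 0, 0, 0, 0, 0, 0],
    [0, 0, 0, 0, 0, 0, 0],
    [0, 0, 0, 0, 0, 0, 0],
    [0, 0, 0, 0, 0, 0, 0],
    [0, 0, 0, 0, 0, 0, 0],
  ],
)

```text
time_s: 8.15
eef_pos: [0.4824, 0.0751, 0.1371]
orientation: [[-0.999, 0.023, 0.023], [0.033, 0.691, 0.722], [0.0, 0.722, -0.692]]
contact_force: [7.5, 25.1, 14.7]
width: 0.0107
gripper_force: 30.9
```

Call:
play_rows(
  series=[
    [0, 0.3, 0, 0, 0, 0, 0],
    [0, 0.2, 0, 0, 0, 0, 0],
    [0, 0, 0, 0, 0, 0, 0.5],
    [0, 0, 0, 0, 0, 0, 0.5],
    [0, 0, 0, 0, 0, 0, 0.5],
    [0, 0, 0, 0, 0, 0, 0.5],
    [0, 0, 0, 0, 0, 0, 0.5],
    [0, 0, -1, 0, 0, 0, 0.5],
    [0, 0, -2, 0, 0, 0, 0.5],
    [0, 0, -2, 0, 0, 0, 0.5],
  ],
)

```text
time_s: 9.15
eef_pos: [0.4814, 0.0359, 0.1728]
orientation: [[-0.999, 0.024, 0.024], [0.034, 0.702, 0.712], [0.0, 0.712, -0.702]]
contact_force: [0.0, -0.4, 0.6]
width: 0.0426
gripper_force: 0.0
```

Call:
play_rows(
  series=[
    [0, 0, -2, 0, 0, 0, 0.6],
    [0, 0, -2, 0, 0, 0, 0.6],
    [0, 0, -2, 7.6, 0, 0, 0.6],
    [0, 0, -1, 7.6, 0, 0, 0.6],
    [0, 0, -1, 7.6, 0, 0, 0.6],
    [0, 0, 0, 7.6, 0, 0, 0.6],
    [0, 0, 0, 7.6, 0, 0, 0.6],
    [0, 0, 0, 7.6, 0, 0, 0.6],
    [0, 0, 0, 0, 0, 0, 0.6],
    [0, 0, 0, 0, 0, 0, 0.6],
  ],
)

```text
time_s: 10.15
eef_pos: [0.4796, -0.0164, 0.2311]
orientation: [[-1.0, 0.032, -0.0], [0.032, 0.999, -0.002], [0.0, -0.002, -1.0]]
contact_force: [-0.4, 0.1, 0.1]
width: 0.0516
gripper_force: 0.0
```

```bash
python3 - <<'E'
from h import *
s=get_state();print(s['eef_pos'],s['orientation'],s['time_s'])
c=snap('wrist','w2');snap('scene','s2');snap('top','t2')
E
```

```text
[ 0.47963287 -0.01640634  0.23110622] [[-9.99500310e-01  3.16088467e-02 -1.01300093e-04]
 [ 3.16089732e-02  9.99498869e-01 -1.69820038e-03]
 [ 4.75711728e-05 -1.70055379e-03 -9.99998553e-01]] 10.15
```

View pics/w2.png

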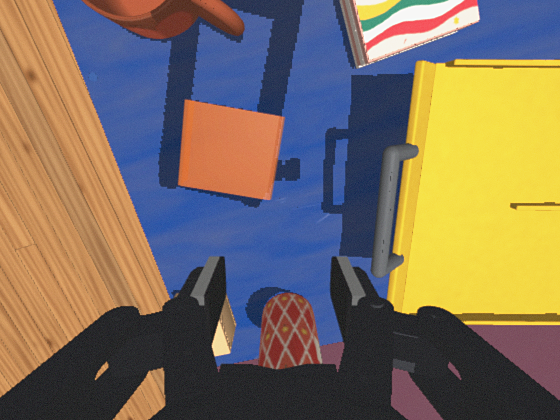

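View pics/t2.png

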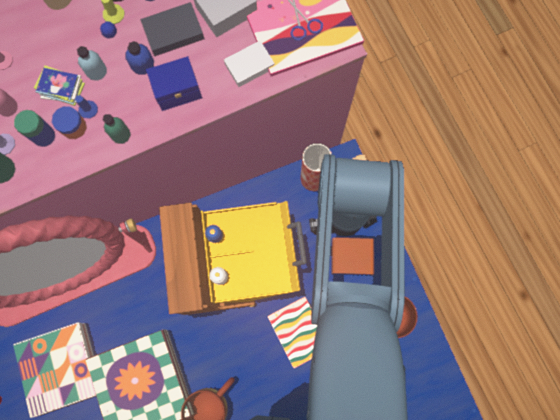

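The top view shows the bin fully tipped with both knobs upright, blue at (214,233) and white at (218,275). The wrist view shows the riser's top at about (230,150).

```bash
python3 - <<'E'
from h import *
t=load('t2');s=load('s2');w=load('w2')
def blob(c,box,lo,hi):
    x0,y0,x1,y1=box;h=cv2.cvtColor(c['img'],cv2.COLOR_RGB2HSV);m=np.zeros(h.shape[:2],np.uint8)
    m[y0:y1,x0:x1]=cv2.inRange(h[y0:y1,x0:x1],lo,hi)
    return max(cv2.findContours(m,0,2)[0],key=cv2.contourArea)
k=blob(t,(203,220,232,250),(95,80,30),(130,255,255));(u,v),r=cv2.minEnclosingCircle(k);print('blue top',u,v,r,cv2.boundingRect(k),onz(t,u,v,.16))
k=blob(s,(300,90,385,200),(100,100,30),(130,255,255));print('scene blob',cv2.boundingRect(k),cv2.contourArea(k)); 
print('expected scene',proj(s,onz(t,u,v,.16)))
k=blob(w,(165,85,300,215),(3,100,120),(16,255,255))
q=cv2.approxPolyDP(cv2.convexHull(k),4,True)[:,0];print(q.tolist(),[np.round(onz(w,*p,.034)[:2],4).tolist() for p in q])
p=cv2.boxPoints(cv2.minAreaRect(k));P=np.array([onz(w,*x,.034) for x in p]);print(P,P.mean(0))
E
```

```text
blue top 212.5 232.40908813476562 7.049217700958252 (206, 226, 14, 14) [0.53585426 0.25990212 0.16      ]
scene blob (358, 90, 27, 45) 659.5
expected scene [334.74638634 155.32738166]
[[185, 100], [283, 117], [269, 199], [178, 184]] [[0.3879, -0.1087], [0.4077, -0.0096], [0.4946, -0.0276], [0.4745, -0.1266]]
[[ 0.47387803 -0.13466976  0.034     ]
 [ 0.38690629 -0.10910746  0.034     ]
 [ 0.40607169 -0.00806498  0.034     ]
 [ 0.49585151 -0.0258182   0.034     ]] [ 0.44067688 -0.0694151   0.034     ]
```

Call:
play_rows(
  series=[
    [-0.47, 2.78, -0.3, 0, 0, 0, 0.65],
    [-0.47, 2.78, -0.3, 0, 0, 0, 0.65],
    [-0.47, 2.78, -0.3, 0, 0, 0, 0.65],
    [-0.47, 2.78, -0.3, 0, 0, 0, 0.65],
    [-0.47, 2.78, -0.3, 0, 0, 0, 0.65],
    [-0.47, 2.78, -0.3, 0, 0, 0, 0.65],
    [-0.47, 2.78, -0.3, 0, 0, 0, 0.65],
    [-0.47, 2.78, -0.3, 0, 0, 0, 0.65],
    [-0.47, 2.78, -0.3, 0, 0, 0, 0.65],
    [-0.47, 2.78, -0.3, 0, 0, 0, 0.65],
  ],
)

```text
time_s: 11.3
eef_pos: [0.5372, 0.2584, 0.2592]
orientation: [[-0.999, 0.037, -0.002], [0.037, 0.999, -0.003], [0.002, -0.003, -1.0]]
contact_force: [-0.2, 1.1, 0.6]
width: 0.0559
gripper_force: 0.0
```

```bash
python3 - <<'E'
from h import *
s=get_state();print(s['q'],s['eef_pos'],s['width'])
E
```

```text
[ 15.06161577  18.79203191  78.56692975  -0.13544983  82.79334557
 -72.80331893] [0.53718479 0.25843902 0.25915987] 0.05586979710303895
```

Call:
play_rows(
  series=[
    [0, 0, 0, 0, 0, 8.5, 0.65],
    [0, 0, 0, 0, 0, 8.5, 0.65],
    [0, 0, 0, 0, 0, 8.5, 0.65],
    [0, 0, 0, 0, 0, 8.5, 0.65],
    [0, 0, 0, 0, 0, 8.5, 0.65],
    [0, 0, 0, 0, 0, 8.5, 0.65],
    [0, 0, 0, 0, 0, 8.5, 0.65],
    [0, 0, 0, 0, 0, 8.5, 0.65],
    [0, 0, 0, 0, 0, 8.5, 0.65],
    [0, 0, 0, 0, 0, 8.5, 0.65],
  ],
)

```text
time_s: 12.3
eef_pos: [0.537, 0.2573, 0.259]
orientation: [[-0.044, 0.999, -0.002], [0.999, 0.044, -0.003], [-0.003, -0.002, -1.0]]
contact_force: [0.1, 0.1, -0.2]
width: 0.0555
gripper_force: 0.0
```

Call:
play_rows(
  series=[
    [0, 0, 0, 0, 0, 5, 0.65],
    [0, 0, 0, 0, 0, 0, 0.65],
    [0, 0, 0, 0, 0, 0, 0.65],
    [0, 0, 0, 0, 0, 0, 0.65],
    [0, 0, 0, 0, 0, 0, 0.65],
    [0, 0, 0, 0, 0, 0, 0.65],
    [0, 0, 0, 0, 0, 0, 0.65],
    [0, 0, 0, 0, 0, 0, 0.65],
    [0, 0, 0, 0, 0, 0, 0.65],
    [0, 0, 0, 0, 0, 0, 0.65],
  ],
)

```text
time_s: 13.3
eef_pos: [0.5362, 0.2593, 0.2598]
orientation: [[0.034, 0.999, -0.0], [0.999, -0.034, -0.003], [-0.003, 0.0, -1.0]]
contact_force: [0.3, -0.4, 0.4]
width: 0.0554
gripper_force: 0.0
```

```bash
python3 - <<'E'
from h import *
s=get_state();print(s['eef_pos'],s['orientation'],s['time_s'])
c=snap('wrist','w3')
h=cv2.cvtColor(c['img'],cv2.COLOR_RGB2HSV);m=cv2.inRange(h,(95,90,30),(130,255,255))
p=[proj(c,(.536,.26,z)) for z in(.17,.12)];print(p)
for k in cv2.findContours(m,0,2)[0]:
    if cv2.contourArea(k)>300: print(cv2.boundingRect(k),cv2.contourArea(k))
E
```

```text
[0.5361566  0.25925725 0.25975125] [[ 3.36322475e-02  9.99434273e-01 -7.56932054e-05]
 [ 9.99428275e-01 -3.36323079e-02 -3.46283756e-03]
 [-3.46342428e-03  4.08130805e-05 -9.99994001e-01]] 13.3
[array([278.70370444, 212.49234947]), array([278.6016264 , 195.98084032])]
(130, 368, 33, 43) 608.0
(333, 309, 16, 65) 514.0
(257, 184, 45, 47) 1677.5
(339, 159, 68, 155) 5440.0
(0, 59, 133, 324) 15506.0
(63, 0, 305, 47) 10461.0
```

View pics/w3.png

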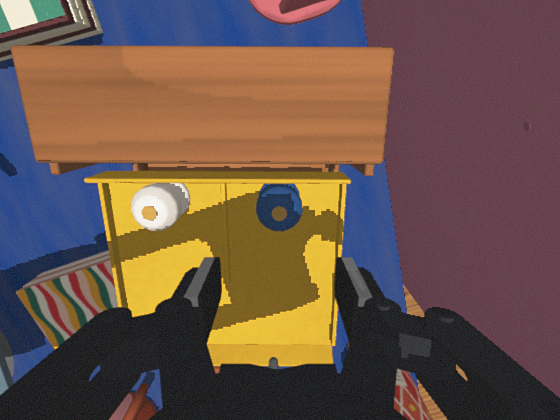

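The blue knob's gold head dot is at (279,213), where I predicted it, so I'll descend and grip.

Call:
play_rows(
  series=[
    [0, 0, 2, 0, 0, 0, 0.65],
    [0, 0, 2, 0, 0, 0, 0.65],
    [0, 0, 2, 0, 0, 0, 0.65],
    [0, 0, 2, 0, 0, 0, 0.65],
    [0, 0, 1.5, 0, 0, 0, 0.65],
    [0, 0, 1.2, 0, 0, 0, 0.65],
    [0, 0, 1, 0, 0, 0, 0.65],
    [0, 0, 0.9, 0, 0, 0, 0.65],
    [0, 0, 0, 0, 0, 0, 0.65],
    [0, 0, 0, 0, 0, 0, 0.65],
  ],
)

```text
time_s: 14.35
eef_pos: [0.5364, 0.2588, 0.134]
orientation: [[0.034, 0.999, 0.0], [0.999, -0.034, -0.003], [-0.003, 0.0, -1.0]]
contact_force: [1.1, 0.7, 0.0]
width: 0.0558
gripper_force: 0.0
```

Call:
play_rows(
  series=[
    [0, 0, 0, 0, 0, 0, 0.4],
    [0, 0, 0, 0, 0, 0, 0.3],
    [0, 0, 0, 0, 0, 0, 0.2],
    [0, 0, 0, 0, 0, 0, 0.1],
    [0, 0, 0, 0, 0, 0, 0],
    [0, 0, 0, 0, 0, 0, 0],
    [0, 0, 0, 0, 0, 0, 0],
    [0, 0, 0, 0, 0, 0, 0],
    [0, 0, 0, 0, 0, 0, 0],
    [0, 0, 0, 0, 0, 0, 0],
  ],
  squeeze=30,
)

```text
time_s: 15.35
eef_pos: [0.5368, 0.259, 0.1346]
orientation: [[0.034, 0.999, 0.002], [0.999, -0.034, -0.003], [-0.003, 0.002, -1.0]]
contact_force: [-0.6, 0.5, 5.5]
width: 0.036
gripper_force: 30.1
```

Call:
play_rows(
  series=[
    [0, 0, -0.4, 0, 0, 0, 0],
    [0, 0, -0.8, 0, 0, 0, 0],
    [0, 0, -1, 0, 0, 0, 0],
    [0, 0, -1.2, 0, 0, 0, 0],
    [0, 0, -1.3, 0, 0, 0, 0],
    [0, 0, -1.3, 0, 0, 0, 0],
    [0, 0, -1, 0, 0, 0, 0],
    [0, 0, -0.6, 0, 0, 0, 0],
    [0, 0, -0.4, 0, 0, 0, 0],
    [0, 0, 0, 0, 0, 0, 0],
  ],
)

```text
time_s: 16.35
eef_pos: [0.5363, 0.259, 0.2142]
orientation: [[0.034, 0.999, 0.0], [0.999, -0.034, -0.003], [-0.003, 0.001, -1.0]]
contact_force: [-0.3, 0.4, -1.2]
width: 0.0361
gripper_force: 30.1
```

Call:
play_rows(
  series=[
    [-1, -0.26, 0, 0, 0, 0, 0],
    [-2, -0.51, 0, 0, 0, 0, 0],
    [-3, -0.77, 0, 0, 0, 0, 0],
    [-3, -0.77, 0, 0, 0, 0, 0],
    [-3, -0.77, 0, 0, 0, 0, 0],
    [-3, -0.77, 0, 0, 0, 0, 0],
    [-3, -0.77, 0, 0, 0, 0, 0],
    [-3, -0.77, 0, 0, 0, 0, 0],
    [-3, -0.77, 0, 0, 0, 0, 0],
    [-3, -0.77, 0, 0, 0, 0, 0],
  ],
)

```text
time_s: 17.35
eef_pos: [0.4564, -0.0099, 0.2141]
orientation: [[0.034, 0.999, -0.001], [0.999, -0.034, -0.004], [-0.004, -0.001, -1.0]]
contact_force: [1.3, -0.4, -0.7]
width: 0.0356
gripper_force: 30.1
```

Call:
play_rows(
  series=[
    [-3, -0.77, 0, 0, 0, 0, 0],
    [-2, -0.5, 0, 0, 0, 0, 0],
    [-1, -0.25, 0, 0, 0, 0, 0],
    [0, 0, 0, 0, 0, 0, 0],
    [0, 0, 0, 0, 0, 0, 0],
    [0, 0, 0, 0, 0, 0, 0],
    [0, 0, 0, 0, 0, 0, 0],
    [0, 0, 0, 0, 0, 0, 0],
    [0, 0, 0, 0, 0, 0, 0],
    [0, 0, 0, 0, 0, 0, 0],
  ],
)

```text
time_s: 18.35
eef_pos: [0.4406, -0.0677, 0.2149]
orientation: [[0.033, 0.999, -0.0], [0.999, -0.033, -0.003], [-0.003, 0.0, -1.0]]
contact_force: [-0.5, -0.3, -1.3]
width: 0.0358
gripper_force: 30.2
```

```bash
python3 - <<'E'
from h import *
s=get_state();p=np.array(s['eef_pos']);R=np.array(s['orientation']);print(p,s['time_s'],s['width'],'tool shift to riser cm',100*R.T@(np.array([.441,-.068,p[2]])-p),R[:,2])
c=snap('wrist','w4');snap('scene','s4')
E
```

```text
[ 0.44063455 -0.06768728  0.21489064] 18.35 0.035755840256567015 tool shift to riser cm [-0.03003523  0.0375674   0.00010462] [-9.06869595e-05 -3.45156185e-03 -9.99994039e-01]
```

View pics/w4.png

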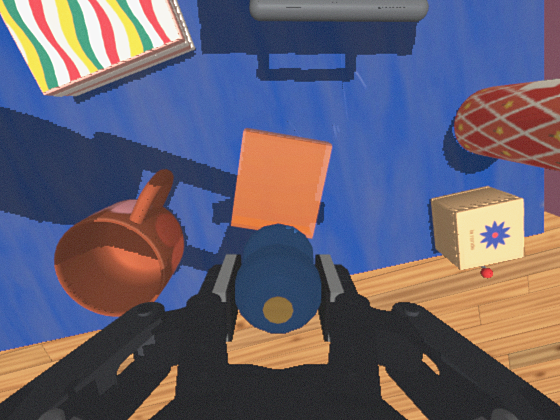

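```bash
python3 - <<'E'
from h import *
w=load('w4');print(onz(w,278,311,.2503),onz(w,165,180,.05),onz(w,180,245,.07))
s=load('s4');print(proj(s,(.441,-.068,.25)))
E
```

```text
[ 0.4399425  -0.06776327  0.2503    ] [ 0.32855178 -0.05346752  0.05      ] [ 0.34162902 -0.11492776  0.07      ]
[175.49151127 168.65298887]
```

Call:
play_rows(
  series=[
    [0, 0.03, 1, 0, 0, 0, 0],
    [0, 0, 2, 0, 0, 0, 0],
    [0, 0, 2.5, 0, 0, 0, 0],
    [0, 0, 2.5, 0, 0, 0, 0],
    [0, 0, 2.5, 0, 0, 0, 0],
    [0, 0, 2.2, 0, 0, 0, 0],
    [0, 0, 1.8, 0, 0, 0, 0],
    [0, 0, 1, 0, 0, 0, 0],
    [0, 0, 0.5, 0, 0, 0, 0],
    [0, 0, 0.2, 0, 0, 0, 0],
  ],
)

```text
time_s: 19.45
eef_pos: [0.4409, -0.0685, 0.0526]
orientation: [[0.034, 0.999, -0.0], [0.999, -0.034, -0.003], [-0.003, -0.0, -1.0]]
contact_force: [0.5, 0.0, -1.6]
width: 0.0361
gripper_force: 30.2
```

Call:
play_rows(
  series=[
    [0, 0, 0.2, 0, 0, 0, 0],
    [0, 0, 0.1, 0, 0, 0, 0],
    [0, 0, 0, 0, 0, 0, 0],
    [0, 0, 0, 0, 0, 0, 0],
    [0, 0, 0, 0, 0, 0, 0],
    [0, 0, 0, 0, 0, 0, 0],
    [0, 0, 0, 0, 0, 0, 0],
    [0, 0, 0, 0, 0, 0, 0],
    [0, 0, 0, 0, 0, 0, 0],
    [0, 0, 0, 0, 0, 0, 0],
  ],
)

```text
time_s: 20.45
eef_pos: [0.4409, -0.0685, 0.0499]
orientation: [[0.034, 0.999, -0.0], [0.999, -0.034, -0.003], [-0.003, -0.0, -1.0]]
contact_force: [0.4, -0.8, -0.6]
width: 0.0358
gripper_force: 30.2
```

Call:
play_rows(
  series=[
    [0, 0, 0.06, 0, 0, 0, 0],
    [0, 0, 0.06, 0, 0, 0, 0],
    [0, 0, 0.03, 0, 0, 0, 0],
    [0, 0, 0, 0, 0, 0, 0],
    [0, 0, 0, 0, 0, 0, 0],
    [0, 0, 0, 0, 0, 0, 0],
    [0, 0, 0, 0, 0, 0, 0],
    [0, 0, 0, 0, 0, 0, 0],
    [0, 0, 0, 0, 0, 0, 0],
    [0, 0, 0, 0, 0, 0, 0],
  ],
)

```text
time_s: 21.45
eef_pos: [0.4409, -0.0686, 0.0487]
orientation: [[0.034, 0.999, 0.0], [0.999, -0.034, -0.004], [-0.004, 0.0, -1.0]]
contact_force: [-1.8, 0.4, 5.5]
width: 0.0359
gripper_force: 30.6
```

Contact at 5.5 N. I'll release gently and rise.

Call:
play_rows(
  series=[
    [0, 0, 0, 0, 0, 0, 0.42],
    [0, 0, 0, 0, 0, 0, 0.45],
    [0, 0, 0, 0, 0, 0, 0.5],
    [0, 0, 0, 0, 0, 0, 0.55],
    [0, 0, 0, 0, 0, 0, 0.6],
    [0, 0, 0, 0, 0, 0, 0.65],
    [0, 0, 0, 0, 0, 0, 0.65],
    [0, 0, 0, 0, 0, 0, 0.65],
    [0, 0, -0.5, 0, 0, 0, 0.65],
    [0, 0, -1, 0, 0, 0, 0.65],
  ],
)

```text
time_s: 22.45
eef_pos: [0.4403, -0.0683, 0.0634]
orientation: [[0.034, 0.999, -0.002], [0.999, -0.034, -0.003], [-0.003, -0.002, -1.0]]
contact_force: [0.7, 0.2, -0.4]
width: 0.0558
gripper_force: 0.0
```

Call:
play_rows(
  series=[
    [0, 0, -2, 0, 0, 0, 0.65],
    [0, 0, -2, 0, 0, 0, 0.65],
    [0, 0, -3, 0, 0, 0, 0.65],
    [0, 0, -3, 0, 0, 0, 0.65],
    [0, 0, -3, 0, 0, 0, 0.65],
    [-2, 0, -3, 0, 0, 0, 0.65],
    [-3, 0, 0, 0, 0, 0, 0.65],
    [-3, 0, 0, 0, 0, 0, 0.65],
    [-2, 0, 0, 0, 0, 0, 0.65],
    [0, 0, 0, 0, 0, 0, 0.65],
  ],
)

```text
time_s: 23.45
eef_pos: [0.4375, -0.1701, 0.2247]
orientation: [[0.037, 0.999, 0.001], [0.999, -0.037, -0.005], [-0.005, 0.001, -1.0]]
contact_force: [0.3, 0.0, -0.5]
width: 0.0557
gripper_force: 0.0
```

```bash
python3 - <<'E'
from h import *
s=get_state();print(s['eef_pos'],s['time_s'],s['width'])
w=snap('wrist','w5');a=snap('scene','s5')
cv2.imwrite('pics/v5.png',np.hstack([cv2.resize(w['img'],(400,300)),cv2.resize(a['img'][80:290,120:400],(400,300))])[:,:,::-1])
for c in(w,a): print([proj(c,(.441,-.068,z)) for z in(.034,.084)])
E
```

```text
[ 0.43751713 -0.17010173  0.22469931] 23.45 0.05568378879780024
[array([278.26035961,  82.21747108]), array([278.35966528,  77.00737852])]
[array([192.44610385, 222.29102092]), array([189.01098311, 211.42357509])]
```

View pics/v5.png

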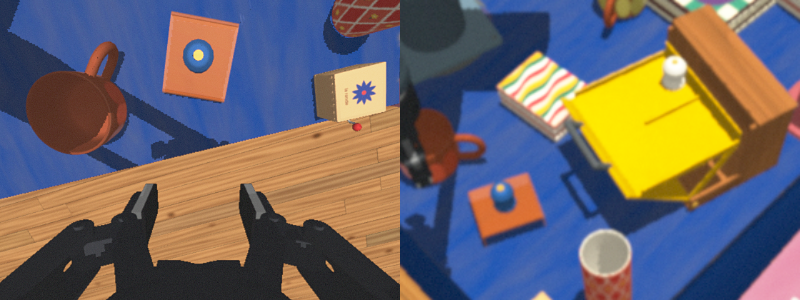

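The blue knob stands upright in the middle of the riser (wrist panel (198,55), riser centre about (201,57)). The bin is still tipped with the white knob in it, and the tumbler is in place. Handing in.

```bash
python3 -c "
from cell import close_job; print(close_job())"
```

```text
the job is handed in; nothing more can be done
None
```

I tipped the bin fully to its stop and stood the blue knob upright in the middle of the orange riser. The white knob is still in the bin, the tumbler is untouched, and I handed the job in at about 23.5 s; the system gave no verdict.

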